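# Take the fuse carrier out of the bench mains box

### The arm

A 7-joint arm with a two-finger parallel gripper is mounted at the origin on the work surface. World frame = base frame: x ahead of the robot, y to its left, z up, the work surface at z = 0. Lengths are in m, angles in rad, forces in N, time in s.
With the tool pointing down it reaches from about 0.4 to 0.875 m from the base axis. Payload 19.3 kg.
Tool frame: the origin (TCP) lies at the very end of the fingers, on their centre line; the grasp point (between the pads) lies 19 mm behind it; z points along the fingers, y is the line along which they close (so a half turn about z gives the same grasp; the last joint's range is limited). The gripper opens to 85 mm and grips with 20 to 120 N. Pads are 22 mm wide; open, the fingers measure 114 mm over their backs; the gripper's body (76 mm by 85 mm) begins 54 mm behind the grasp point. The pads swing forward as they close: fully open they stand 13 mm farther back than shut.
Start: joints at [1.24, 0.521, -0.036, 1.599, 0.021, 1.021, -0.113], TCP at [0.161, -0.604, 0.231] pointing down, gripper open.
Joint ranges: [-2.91, 2.91], [-0.3, 2.13], [-1.5, 1.42], [0.17, 2.43], [-1.26, 4.41], [0.16, 1.93], [-2.52, 2.52]. Speed limits (rad/s): [1.89, 1.89, 2.39, 2.39, 3.01, 3.01, 3.01].

### API

Orientations are given as [roll, pitch, yaw] about the fixed x, y, z axes, in that order (R = Rz(yaw) Ry(pitch) Rx(roll)).
In Python, from workcell import monitor, optics, job_done gives the robot as it stands.
- The arm moves only by the shell command python3 -m handwheel 'ROWS' [FORCE]. ROWS is JSON, a list of rows, each an object of numbers: "dx", "dy", "dz": the shift along the tool's x, y, z in cm; "wx", "wy", "wz": the turn, a rotation vector about the tool's x, y, z in rad; "claw": the opening in per cent of the stroke, from 0 (shut) to 100 (fully open). A call has 1 to 8 rows; each row shifts and turns the commanded pose from where the row before left it, along the tool's axes as they then stand; what a row does not reach is not made up. A row lasts 1/8 s, in which the tool goes at most 62.5 mm and 10.7 degrees, less where a joint would pass 70% of its speed; a pose out of reach is approached as far as the arm can. A call with a gripper value outside its range is refused whole. The fingers move at their own pace and stop on an object; FORCE is the grip in N (left out, the last holds). Time passes only in rows, so rows that do not move let the fingers close. It gives the time, the measured TCP pose, the force, the opening and the grip force at its end, in the units of the state.
- monitor.observe(): the state, without advancing time (a new reading comes with each control period).
- optics.grab_frame(name): name is "scene" or "top" or "wrist"; returns a dict with "frame" (400x640x3 uint8, blue, green, red), "fovy" (degrees; the focal length in pixels is half the picture's height over the tangent of half this angle, whatever the lens; pixels are square), "cx", "cy" (the principal point, pixels), "R" (3x3) and "t" (3): a world point X has camera coordinates R X + t. Camera axes: x right, y down, z forward; pixel columns grow to the right and rows downward; lengths in m; the calibration is good to about 2 mm. A picture is of the moment at which its call begins. There is no depth.
- job_done(): hands the job in; it is judged then, once.
Trained networks look in the newest picture that a camera, given by its name, has taken for a name from the list of things; names that differ only in an ending like _2 or _b are one class to them, and where a whole thing is asked for, a point or a joint stands for the part that bears it (a point fixed in the world has none). Each returns a list of dicts, best first, with "p" (0 to 1); they miss things now and then, are a little off and sometimes report something else, mostly with a low value. They report only what shows in the picture. A call takes as long as a camera call. They do not tell look-alikes from the thing itself.
- optics.masks_of(name, camera): "region" (400x640 bool, what is visible of it) and "rect" ([left, top, width, height] in pixels, round what is visible of it).
The state is a dict: "clock": time; "qpos": joint angles; "qd": joint speeds; "joint_efforts": joint torques, N m; "position": TCP position; "tool_rot": TCP orientation; "force": force on the tool from outside, world axes, zero at the start; "moment": the same for the moment, N m; "grip_width": finger opening in m; "finger_force": force on a finger pad.
Only numpy, scipy, OpenCV 4.12 (cv2) and the standard library are available. Lean on these libraries where they do the work, as an engineer would, in place of code of your own. Each camera call takes 0.05 s, during which the arm holds its last target. There are 200 camera calls.

### The job

Flip the hinged safety tab on the grey mains box right up and back so that it stays open, then unscrew the fuse carrier cap beneath it by feel and draw it out. Set it down in the square metal tray rather than dropping it; never force or wrench the cap in its socket, and leave the multimeter, tape roll and flux jar where they are.

Things in the scene. Friction and masses are not known exactly. Their poses are not given: they have to be found in the camera images.
- housing: grey mains box fixed to the bench, 200 (x) x 150 (y) x 60 high; origin at the centre of its underside, z up, its -x side faces the robot. The cap's round socket is at the centre of its flat top (z = 60). Two hinge brackets, 16 x 12 mm, 110 above the bench, stand on the top at x = +77, y = +-27.
- tab (a joint): angle of the safety tab (rad): 0 = shut, lying level over the cap; grows as its near end is lifted up and over, away from the robot; hard stop at 2.3. A stiff friction hinge (about 2 N at the lip), the tab stays where it is left. 1.8 or more is open and clear of the cap.
- tab_lip (a point): middle of the tab's near end, the lip to pinch or hook: a tongue 20 wide (along the box's y) and 6 thick, reaching 13 mm beyond this point; 24 mm behind this point the tab widens to 40 mm. 142 mm from the hinge line; when shut 104 above the bench, 44 above the box's top. The point turns with the tab.
- tab_hinge (a point): point on the hinge line of the tab, 75 mm behind the socket's centre (box +x) and 104 above the bench; the hinge line runs along the box's y.
- cap: black fuse carrier cap, about 80 g: round disc 54 across, 4 thick, with an upright grip bar on it, 44 long (cap's x), 14 wide (cap's y), its top 28.5 above the disc's underside; below the disc a plug 29 across and 24 long, then a glass fuse 10 across down to 40 below the disc. Origin on the axis at the disc's underside, z up.
- cap_pins (a point): point on the cap's axis between its two side pins, 16 below the disc. The pins (along the cap's x, 5 thick, tips 22 from the axis) are held under a coarse hidden thread; a spring of 2 to 3.5 N pushes the cap up. Turned counter-clockwise (seen from above) it rises 2 mm per rad; after 0.4 to 2 rad, different each time and not visible, the pins reach gaps, about +-0.08 rad wide.
- socket (a point): centre of the socket's mouth on the box's top. At the gaps the cap springs up 3 to 4 mm and can be drawn straight up, 45 mm in all; just beyond them is a hard stop. The thread is damaged by over 25 N between cap and box: pulling hard before the gaps, or turning on hard against the stop. Keep the pull central: pulled sideways the pins wedge.
- cap_grip (a point): centre of the cap's grip bar, 16 mm above the disc's underside on the axis; the bar lies along the point's x, so fingers close along y.
- tray: square open aluminium tray fixed to the bench, 150 x 150, walls 30 high and 4 thick, floor 4 thick; origin at the centre of its underside.
- multimeter: bystander: yellow multimeter, 165 x 80 x 37, lying flat; origin under its centre.
- tape_roll: bystander: roll of paper tape lying flat, 90 across, 24 high; origin under its centre.
- flux_jar: bystander: amber jar, 48 across, 50 high; origin under its centre.
Mind the look-alikes: they are no part of the job. Of the things that look like the tray, take the one that is nearest to the robot's base at the start.

How it is judged:
On the way, in this order (a step that is already met when the one before it is completed fails the run):
1. the tab is flipped up and back (at least 1.75 rad) with the cap still screwed in (value of joint tab above 1.75 rad and z of cap in the frame of housing below 0.075 m), for 0.2 s.
2. the cap is unscrewed and drawn out of its socket (its disc more than 102 mm above the box's underside) (z of cap in the frame of housing above 0.102 m), for 0.1 s.
At the end, for the whole second after the job is handed in: The cap lies or stands at rest in the tray (its origin within 66 mm of the tray's centre along both tray axes and less than 60 mm above the tray's underside, resting on the tray), let go, and the tab is still open at 1.75 rad or more (value of joint tab above 1.75 rad and x of cap in the frame of tray between -0.066 and 0.066 m and y of cap in the frame of tray between -0.066 and 0.066 m and z of cap in the frame of tray below 0.06 m and contact force between cap and tray above 0.05 N and linear speed of cap below 0.03 m/s and contact force between the fingers and cap below 0.05 N); the robot touches nothing.
It fails at once if the cap is forced in its socket: more than 25 N between cap and box (contact force between cap and housing above 25 N).
It fails at once if the cap is dropped: it falls at more than 0.8 m/s while not held (about 33 mm of fall) (linear speed of cap above 0.8 m/s and contact force between the fingers and cap below 0.05 N).
It fails at once if the multimeter, tape roll or flux jar is moved by more than 30 mm (distance of any of multimeter, tape_roll, flux_jar from where it was at the start of the episode above 0.03 m).
It also fails if it takes over 72 s, if anything falls off the work surface, if the arm or the gripper's body presses on something with over 40 N, if the wrist force passes 120 N, or if a joint passes its speed limit or range.

## Working session

There is one attempt and no reset: what is moved stays moved. The work goes in short steps, Python scripts to look and compute and a shell command to move; the robot and the scene stay as the last step left them, time stands still between calls to the robot, and variables do not carry over. Pictures are saved under pics/ and viewed, at most 10 in all, crops included, and the job is handed in when it is done.

```bash
ls; mkdir -p pics
cat > h.py <<'E'
import numpy as np, cv2
from workcell import monitor, optics, job_done
def grab(n,save=None):
    f=optics.grab_frame(n)
    if save: cv2.imwrite('pics/'+save,f['frame'])
    return f
def proj(f,X):
    c=np.array(f['R'])@np.array(X)+np.array(f['t']); F=200/np.tan(np.radians(f['fovy'])/2)
    return F*c[:2]/c[2]+[f['cx'],f['cy']]
def ray(f,u,v,z):
    F=200/np.tan(np.radians(f['fovy'])/2); R=np.array(f['R'])
    d=R.T@np.array([(u-f['cx'])/F,(v-f['cy'])/F,1]); o=-R.T@np.array(f['t'])
    return o+d*(z-o[2])/d[2]
def st():
    s=monitor.observe(); print({k:np.round(s[k],3).tolist() for k in ['clock','qpos','position','tool_rot','force','moment','grip_width','finger_force']})
    return s
E
python3 - <<'E'
from h import *
st()
for c in ['scene','top']:
    f=grab(c,c+'0.png'); print(c,f['fovy'],f['cx'],f['cy'],np.round(f['R'],3).tolist(),np.round(f['t'],3).tolist())
    for n in ['housing','tab','cap','tray','multimeter','tape_roll','flux_jar']:
        for d in optics.masks_of(n,c):
            ys,xs=np.nonzero(d['region'])
            u,v=xs.mean(),ys.mean()
            print(n,round(d['p'],2),d['rect'],round(u),round(v),len(xs),ray(f,u,v,0.02).round(3))
E
```

```text
pics
{'clock': 0.0, 'qpos': [1.24, 0.522, -0.036, 1.6, 0.021, 1.021, -0.113], 'position': [0.161, -0.604, 0.231], 'tool_rot': [-3.14, 0.0, 0.261], 'force': [-0.46, 0.407, -0.013], 'moment': [0.016, 0.048, -0.006], 'grip_width': 0.085, 'finger_force': 0.0}
scene 55.35399585754025 324.21935606384125 201.47814125932672 [[0.527, 0.85, 0.016], [0.618, -0.37, -0.694], [-0.584, 0.376, -0.72]] [-0.284, -0.294, 1.199]
housing 0.69 [290.4, 149.7, 101.8, 91.1] 338 195 5339 [0.51  0.057 0.02 ]
tab 0.81 [316.9, 148.8, 54.8, 43.8] 342 171 816 [0.441 0.115 0.02 ]
cap 0.75 [327.2, 173.5, 19.4, 21.5] 336 184 228 [0.472 0.074 0.02 ]
cap 0.7 [289.0, 146.6, 105.7, 96.3] 338 195 5461 [0.509 0.058 0.02 ]
cap 0.22 [210.7, 182.6, 38.9, 33.3] 232 200 687 [ 0.394 -0.164  0.02 ]
tray 0.86 [129.4, 210.7, 105.6, 94.2] 183 257 5086 [ 0.494 -0.312  0.02 ]
tray 0.68 [300.8, 259.2, 111.6, 106.9] 357 309 6688 [ 0.776 -0.075  0.02 ]
multimeter 0.31 [327.3, 172.8, 19.4, 19.9] 336 184 261 [0.474 0.075 0.02 ]
tape_roll 0.94 [214.3, 180.7, 31.7, 35.2] 232 200 749 [ 0.394 -0.165  0.02 ]
tape_roll 0.67 [314.0, 147.8, 56.0, 
[... 289 characters left out ...]
7.8, 98.9] 303 232 5547 [0.513 0.054 0.02 ]
housing 0.54 [376.5, 264.4, 36.0, 39.8] 396 285 553 [ 0.383 -0.163  0.02 ]
tab 0.94 [287.6, 197.0, 25.1, 65.7] 301 225 1124 [0.53  0.058 0.02 ]
cap 0.59 [311.2, 228.0, 6.0, 6.3] 313 228 13 [0.521 0.03  0.02 ]
tray 0.89 [306.9, 92.8, 86.6, 78.0] 349 131 3791 [ 0.766 -0.068  0.02 ]
tray 0.8 [417.8, 203.7, 78.0, 73.2] 454 241 4079 [ 0.482 -0.308  0.02 ]
multimeter 0.67 [408.6, 114.6, 69.5, 42.1] 443 134 2271 [ 0.749 -0.302  0.02 ]
tape_roll 0.83 [375.5, 266.9, 37.5, 37.3] 395 283 448 [ 0.386 -0.16   0.02 ]
tape_roll 0.25 [286.8, 194.7, 27.7, 69.6] 301 225 1216 [0.53  0.058 0.02 ]
flux_jar 0.59 [249.5, 279.7, 16.6, 23.0] 258 291 379 [0.377 0.164 0.02 ]
```

Run:
```python
import cv2
a=cv2.imread('pics/scene0.png')[110:380,100:460]; b=cv2.imread('pics/top0.png')[70:330,220:520]
a=cv2.resize(a,(800,600)); b=cv2.resize(b,None,fx=2.3,fy=2.3,interpolation=2)
cv2.imwrite('pics/a.png',a);cv2.imwrite('pics/b.png',b)
```

```text
(no output)
```

View pics/a.png

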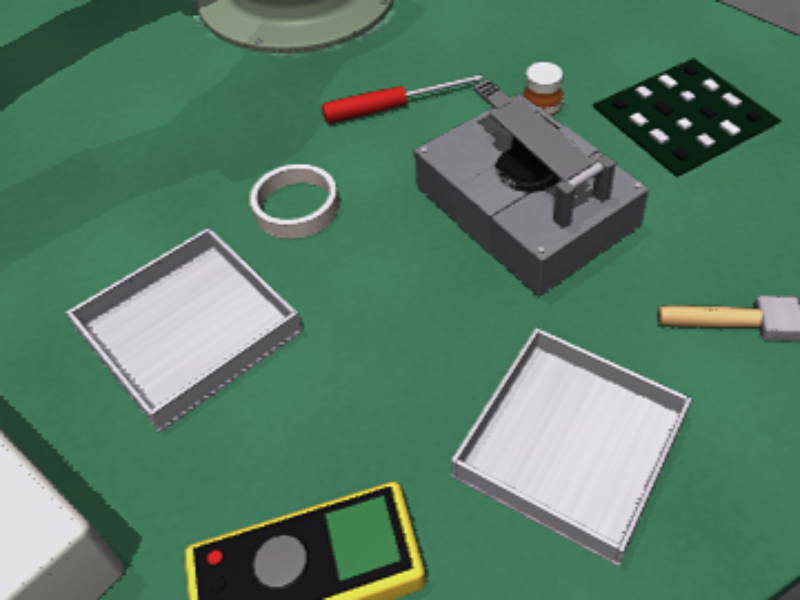

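View pics/b.png

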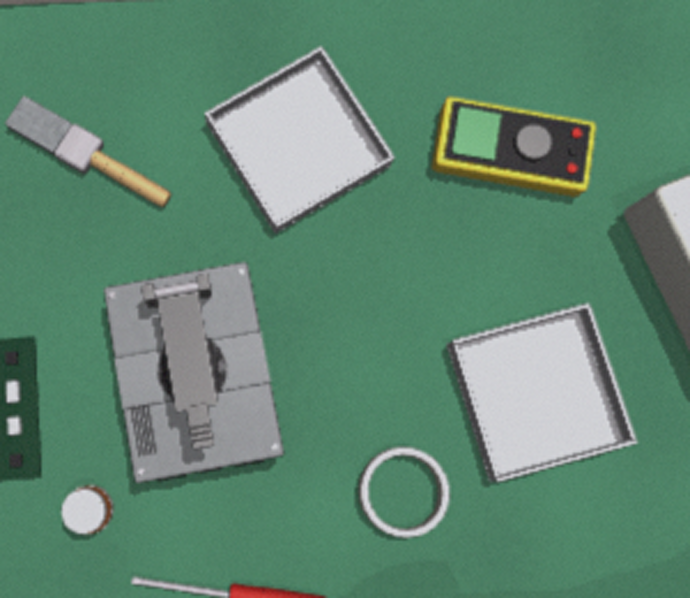

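The scene crop shows the grey box with the tab shut, lip toward the robot, at full-frame (317,150). The near tray is at (183,257) and the look-alike tray at (357,309). In the top view the near tray is at (454,241) and the box at (303,232), yawed about 10°.

Run:
```python
from h import *
f=grab('top')
px=lambda p:(p[0]/2.3+220,p[1]/2.3+70)
C=[ray(f,*px(p),.06) for p in [(105,288),(245,263),(282,455),(137,480)]]
C=np.array(C);c=C.mean(0);print(C.round(3),c)
d=C[0]+C[1]-C[2]-C[3];e=C[0]+C[3]-C[1]-C[2]
print(np.arctan2(d[1],d[0]),np.arctan2(-e[0],e[1]),np.hypot(*d[:2])/2,np.hypot(*e[:2])/2)
lip=ray(f,*px((202,445)),.107);print('lip tip',lip)   # tongue tip middle
T=[ray(f,*px(p),.03) for p in [(450,345),(588,306),(634,440),(497,480)]];T=np.array(T);print('tray',T.mean(0),T[1]-T[0])
m=max(optics.masks_of('tab','top'),key=lambda d:d['p'])['region'].astype(np.uint8)
print(cv2.minAreaRect(cv2.findNonZero(m)))
ys,xs=np.nonzero(m);i=ys>ys.max()-2;print(xs[i].mean(),ys.max(),ray(f,xs[i].mean(),ys.max(),.107))
m=max(optics.masks_of('housing','top'),key=lambda d:d['p'])['region'].astype(np.uint8)
r=cv2.minAreaRect(cv2.findNonZero(m));print(r,[ray(f,*p,.06).round(3) for p in cv2.boxPoints(r)])
```

```text
[[ 0.599  0.138  0.06 ]
 [ 0.62  -0.006  0.06 ]
 [ 0.425 -0.036  0.06 ]
 [ 0.405  0.108  0.06 ]] [0.51245409 0.05099487 0.06      ]
0.1554135707873234 0.14487665432736835 0.19659793766979647 0.14524637982991467
lip tip [0.43665833 0.04103743 0.107     ]
tray [ 0.48204671 -0.30745185  0.03      ] [ 0.03668745 -0.14663361  0.        ]
((302.03582763671875, 229.0245361328125), (70.95108795166016, 18.36742401123047), 79.3803482055664)
307.0 264 [0.43559407 0.04285134 0.107     ]
((303.4901123046875, 231.8588409423828), (87.07267761230469, 65.50164031982422), 80.27242279052734) [array([0.601, 0.142, 0.06 ]), array([ 0.623, -0.01 ,  0.06 ]), array([ 0.422, -0.037,  0.06 ]), array([0.402, 0.11 , 0.06 ])]
```

```bash
python3 -m handwheel '[{"dx":6,"dy":0},{"dx":6,"dy":-3},{"dx":6,"dy":-3},{"dx":3,"dy":-5}]' 30
```

```text
schema error: expected keys dx, dy, dz, wx, wy, wz, claw
```

```bash
python3 -m handwheel '[{"dx":0,"dy":0,"dz":0,"wx":0,"wy":0,"wz":0.11,"claw":100},{"dx":5.2,"dy":-2.2,"dz":0,"wx":0,"wy":0,"wz":0,"claw":100},{"dx":5.2,"dy":-2.2,"dz":0,"wx":0,"wy":0,"wz":0,"claw":100},{"dx":5.2,"dy":-2.2,"dz":0,"wx":0,"wy":0,"wz":0,"claw":100},{"dx":5.2,"dy":-2.2,"dz":0,"wx":0,"wy":0,"wz":0,"claw":100},{"dx":5.2,"dy":-2.2,"dz":0,"wx":0,"wy":0,"wz":0,"claw":100},{"dx":1.5,"dy":-6,"dz":0,"wx":0,"wy":0,"wz":0,"claw":100},{"dx":1.5,"dy":-6,"dz":0,"wx":0,"wy":0,"wz":0,"claw":100}]' 30; python3 -m handwheel '[{"dx":1.5,"dy":-6,"dz":0,"wx":0,"wy":0,"wz":0,"claw":100},{"dx":1.5,"dy":-6,"dz":0,"wx":0,"wy":0,"wz":0,"claw":100},{"dx":1.5,"dy":-6,"dz":0,"wx":0,"wy":0,"wz":0,"claw":100},{"dx":1.5,"dy":-6,"dz":0,"wx":0,"wy":0,"wz":0,"claw":100},{"dx":1.5,"dy":-6,"dz":0,"wx":0,"wy":0,"wz":0,"claw":100},{"dx":0,"dy":0,"dz":0,"wx":0,"wy":0,"wz":0,"claw":80},{"dx":0,"dy":0,"dz":0,"wx":0,"wy":0,"wz":0,"claw":60}]'
python3 - <<'E'
from h import *
st()
E
```

```text
clock: 1.95
position: [0.4136, -0.3309, 0.2311]
tool_rot: [-3.141, 0.0, 0.151]
force: [1.7, -0.6, -0.3]
grip_width: 0.0852
finger_force: 0.0
clock: 2.82
position: [0.4424, -0.0254, 0.2313]
tool_rot: [3.141, 0.0, 0.151]
force: [0.3, -0.2, 0.4]
grip_width: 0.0521
finger_force: 0.0
{'clock': 2.825, 'qpos': [0.13, 0.241, -0.244, 2.046, 0.076, 0.863, -1.576], 'position': [0.442, -0.025, 0.231], 'tool_rot': [3.141, 0.0, 0.151], 'force': [0.264, -0.206, 0.363], 'moment': [0.008, 0.004, 0.019], 'grip_width': 0.052, 'finger_force': 0.0}
```

```bash
python3 -m handwheel '[{"dx":0.7,"dy":-3.3,"dz":0,"wx":0,"wy":0,"wz":0,"claw":60},{"dx":0.7,"dy":-3.2,"dz":0,"wx":0,"wy":0,"wz":0,"claw":60},{"dx":0,"dy":0,"dz":3,"wx":0,"wy":0,"wz":0,"claw":60},{"dx":0,"dy":0,"dz":3,"wx":0,"wy":0,"wz":0,"claw":60}]'
python3 - <<'E'
from h import *
s=st()
f=grab('wrist','w1.png')
for n in ['tab','cap']:
    for d in optics.masks_of(n,'wrist'): print(n,d['p'],d['rect'])
c=np.array([.512,.051]);x=np.array([np.cos(.15),np.sin(.15)])
for k in (-.08,-.067,-.043):
    print(k,proj(f,[*(c+k*x),.107]))
E
```

```text
clock: 3.32
position: [0.4468, 0.0401, 0.1707]
tool_rot: [3.141, -0.001, 0.149]
force: [1.1, -0.3, 0.2]
grip_width: 0.0514
finger_force: 0.0
{'clock': 3.325, 'qpos': [-0.003, 0.343, -0.269, 2.098, 0.137, 0.716, -1.783], 'position': [0.447, 0.04, 0.171], 'tool_rot': [3.141, -0.001, 0.149], 'force': [1.104, -0.294, 0.183], 'moment': [0.013, 0.021, -0.02], 'grip_width': 0.051, 'finger_force': 0.0}
tab 0.91 [291.9, 0.0, 65.7, 227.2]
-0.08 [323.76427115 222.92289657]
-0.067 [323.73567166 207.18604223]
-0.043 [323.68049323 176.82414894]
```

View pics/w1.png

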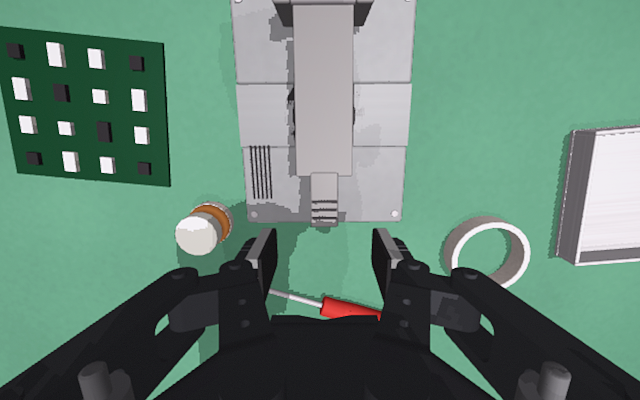

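The wrist picture shows the tongue tip at (324,226) and the widening at (324,176), both within about 3 px of the prediction. I'll go down and pinch it.

```bash
python3 -m handwheel '[{"dx":0,"dy":0,"dz":3,"wx":0,"wy":0,"wz":0,"claw":60},{"dx":0,"dy":0,"dz":3,"wx":0,"wy":0,"wz":0,"claw":60},{"dx":0,"dy":0,"dz":2.6,"wx":0,"wy":0,"wz":0,"claw":60},{"dx":0,"dy":0,"dz":0,"wx":0,"wy":0,"wz":0,"claw":0},{"dx":0,"dy":0,"dz":0,"wx":0,"wy":0,"wz":0,"claw":0},{"dx":0,"dy":0,"dz":0,"wx":0,"wy":0,"wz":0,"claw":0},{"dx":0,"dy":0,"dz":0,"wx":0,"wy":0,"wz":0,"claw":0}]' 30
python3 - <<'E'
import numpy as np
th=np.linspace(0,2.0,17)
print(np.c_[th[1:],np.diff(-142*np.cos(th)),-np.diff(142*np.sin(th))].round(2))
E
```

```text
clock: 4.35
position: [0.4472, 0.0404, 0.0868]
tool_rot: [3.141, -0.002, 0.15]
force: [0.6, -5.6, -1.2]
grip_width: 0.0193
finger_force: 29.4
[[  0.12   1.11 -17.7 ]
 [  0.25   3.31 -17.43]
 [  0.38   5.45 -16.88]
 [  0.5    7.52 -16.07]
 [  0.62   9.46 -15.01]
 [  0.75  11.26 -13.71]
 [  0.88  12.88 -12.2 ]
 [  1.    14.3  -10.5 ]
 [  1.12  15.5   -8.63]
 [  1.25  16.45  -6.63]
 [  1.38  17.15  -4.53]
 [  1.5   17.58  -2.36]
 [  1.62  17.74  -0.15]
 [  1.75  17.62   2.07]
 [  1.88  17.22   4.25]
 [  2.    16.56   6.36]]
```

```bash
python3 -m handwheel '[{"dx":0.11,"dy":0,"dz":-1.77,"wx":0,"wy":0,"wz":0,"claw":0},{"dx":0.33,"dy":0,"dz":-1.74,"wx":0,"wy":0,"wz":0,"claw":0},{"dx":0.54,"dy":0,"dz":-1.69,"wx":0,"wy":0,"wz":0,"claw":0},{"dx":0.75,"dy":0,"dz":-1.61,"wx":0,"wy":0,"wz":0,"claw":0}]'; python3 -m handwheel '[{"dx":0.95,"dy":0,"dz":-1.5,"wx":0,"wy":0,"wz":0,"claw":0},{"dx":1.13,"dy":0,"dz":-1.37,"wx":0,"wy":0,"wz":0,"claw":0},{"dx":1.29,"dy":0,"dz":-1.22,"wx":0,"wy":0,"wz":0,"claw":0},{"dx":1.43,"dy":0,"dz":-1.05,"wx":0,"wy":0,"wz":0,"claw":0}]'
```

```text
clock: 4.85
position: [0.4653, 0.0433, 0.1558]
tool_rot: [3.141, -0.004, 0.15]
force: [13.4, -3.5, -13.4]
grip_width: 0.0189
finger_force: 29.6
clock: 5.35
position: [0.5116, 0.0504, 0.2066]
tool_rot: [3.141, -0.001, 0.15]
force: [3.7, -2.9, -14.3]
grip_width: 0.0191
finger_force: 29.8
```

```bash
python3 -m handwheel '[{"dx":1.55,"dy":0,"dz":-0.86,"wx":0,"wy":0,"wz":0,"claw":0},{"dx":1.65,"dy":0,"dz":-0.66,"wx":0,"wy":0,"wz":0,"claw":0},{"dx":1.72,"dy":0,"dz":-0.45,"wx":0,"wy":0,"wz":0,"claw":0},{"dx":1.76,"dy":0,"dz":-0.24,"wx":0,"wy":0,"wz":0,"claw":0}]'; python3 -m handwheel '[{"dx":1.77,"dy":0,"dz":0,"wx":0,"wy":0,"wz":0,"claw":0},{"dx":1.76,"dy":0,"dz":0.2,"wx":0,"wy":0,"wz":0,"claw":0},{"dx":1.72,"dy":0,"dz":0.42,"wx":0,"wy":0,"wz":0,"claw":0},{"dx":1.66,"dy":0,"dz":0.64,"wx":0,"wy":0,"wz":0,"claw":0},{"dx":0,"dy":0,"dz":0,"wx":0,"wy":0,"wz":0,"claw":0}]'
```

```text
clock: 5.85
position: [0.577, 0.0605, 0.2288]
tool_rot: [3.141, 0.0, 0.15]
force: [-4.7, -2.7, -5.1]
grip_width: 0.019
finger_force: 37.0
clock: 6.48
position: [0.6466, 0.0712, 0.2163]
tool_rot: [-3.141, -0.003, 0.15]
force: [1.7, -0.5, 3.5]
grip_width: 0.0186
finger_force: 36.9
```

Run:
```python
from h import *
s=st()
p=np.array(s['position'])[:2]-[.512,.051]; print('lip from hinge',p@[np.cos(.15),np.sin(.15)]-.075, s['position'][2]+.019-.104)
a=grab('scene')['frame'][110:300,220:460]; cv2.imwrite('pics/a2.png',cv2.resize(a,None,fx=3,fy=3))
```

```text
{'clock': 6.475, 'qpos': [-0.042, 0.584, -0.244, 1.536, 0.156, 1.037, -1.747], 'position': [0.647, 0.071, 0.216], 'tool_rot': [-3.141, -0.003, 0.15], 'force': [1.702, -0.512, 3.488], 'moment': [-0.336, -0.24, 0.021], 'grip_width': 0.019, 'finger_force': 36.863}
lip from hinge 0.06115502340677319 0.13130539037284328
```

View pics/a2.png

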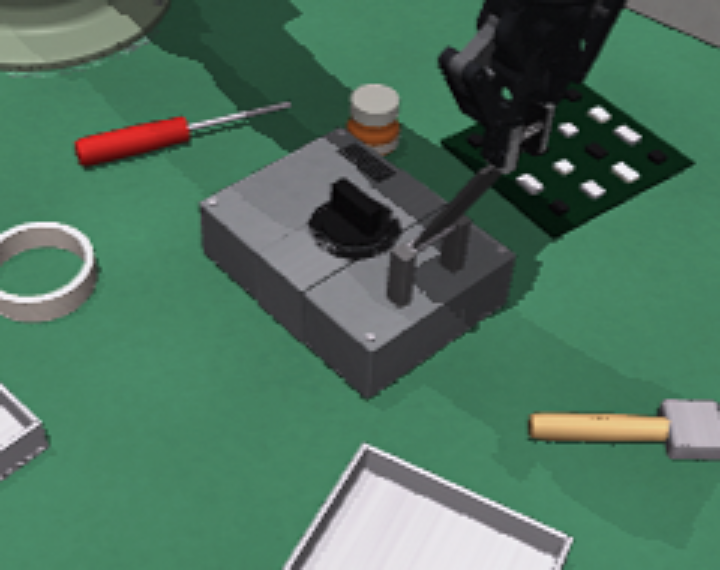

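The tab is held at about 2.0 rad, with the cap exposed at (355,225) in the crop. I'll release it, rise, move above the cap and take a close look.

```bash
python3 -m handwheel '[{"dx":0,"dy":0,"dz":0,"wx":0,"wy":0,"wz":0,"claw":60},{"dx":0,"dy":0,"dz":0,"wx":0,"wy":0,"wz":0,"claw":60},{"dx":0,"dy":0,"dz":-2.5,"wx":0,"wy":0,"wz":0,"claw":60},{"dx":0,"dy":0,"dz":-2.5,"wx":0,"wy":0,"wz":0,"claw":60},{"dx":0,"dy":0,"dz":-1.5,"wx":0,"wy":0,"wz":0,"claw":60},{"dx":-5.2,"dy":0,"dz":0,"wx":0,"wy":0,"wz":0,"claw":60},{"dx":-5.2,"dy":0,"dz":0,"wx":0,"wy":0,"wz":0,"claw":60},{"dx":-4.2,"dy":0,"dz":0,"wx":0,"wy":0,"wz":0,"claw":60}]'; python3 -m handwheel '[{"dx":0,"dy":0,"dz":5,"wx":0,"wy":0,"wz":0,"claw":60},{"dx":0,"dy":0,"dz":5,"wx":0,"wy":0,"wz":0,"claw":60},{"dx":0,"dy":0,"dz":0,"wx":0,"wy":0,"wz":0,"claw":60}]'
python3 - <<'E'
from h import *
s=st()
f=grab('wrist','w2.png')
for n in ['cap','tab']:
    for d in optics.masks_of(n,'wrist'):
        r=cv2.minAreaRect(cv2.findNonZero(d['region'].astype(np.uint8)));print(n,d['p'],d['rect'],r)
print('centre',proj(f,[.512,.051,.064]),proj(f,[.512,.051,.088]))
E
```

```text
clock: 7.52
position: [0.4989, 0.0492, 0.2792]
tool_rot: [3.141, 0.0, 0.151]
force: [1.0, 1.4, -0.3]
grip_width: 0.0511
finger_force: 0.0
clock: 7.9
position: [0.4992, 0.0493, 0.1772]
tool_rot: [-3.141, 0.006, 0.151]
force: [0.2, 0.7, 0.2]
grip_width: 0.0514
finger_force: 0.0
{'clock': 7.9, 'qpos': [-0.01, 0.412, -0.267, 1.96, 0.147, 0.794, -1.779], 'position': [0.499, 0.049, 0.177], 'tool_rot': [-3.141, 0.006, 0.151], 'force': [0.209, 0.695, 0.221], 'moment': [-0.018, -0.049, -0.003], 'grip_width': 0.051, 'finger_force': 0.0}
cap 0.8 [296.2, 141.9, 58.3, 63.9] ((325.5, 174.50001525878906), (56.56854248046875, 57.982757568359375), 45.0)
tab 0.71 [282.8, 0.0, 87.8, 89.3] ((326.5, 45.5), (91.0, 85.0), 90.0)
tab 0.36 [541.5, 169.6, 98.1, 131.3] ((591.0, 236.0), (132.0, 96.0), 90.0)
tab 0.17 [442.5, 254.7, 77.9, 70.8] ((484.180908203125, 281.1148376464844), (70.87787628173828, 56.36363220214844), 52.20606231689453)
centre [325.35400044 176.42304471] [325.44990346 182.08235162]
```

View pics/w2.png

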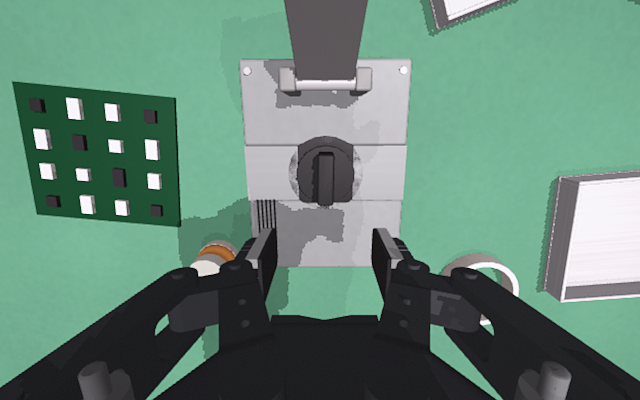

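The bar is at (325,178), upright in the picture and so along the tool's x. The socket centre matches the estimate. I'll go down onto it.

```bash
python3 -m handwheel '[{"dx":1.3,"dy":0,"dz":3,"wx":0,"wy":0,"wz":0,"claw":50},{"dx":0,"dy":0,"dz":4,"wx":0,"wy":0,"wz":0,"claw":50},{"dx":0,"dy":0,"dz":2.5,"wx":0,"wy":0,"wz":0,"claw":50},{"dx":0,"dy":0,"dz":0.9,"wx":0,"wy":0,"wz":0,"claw":40},{"dx":0,"dy":0,"dz":0,"wx":0,"wy":0,"wz":0,"claw":40},{"dx":0,"dy":0,"dz":0,"wx":0,"wy":0,"wz":0,"claw":40}]' 20
```

```text
clock: 8.8
position: [0.5147, 0.0516, 0.0767]
tool_rot: [3.142, -0.002, 0.151]
force: [1.0, -0.1, 0.0]
grip_width: 0.034
finger_force: 0.0
```

```bash
python3 -m handwheel '[{"dx":-0.2,"dy":0,"dz":0.4,"wx":0,"wy":0,"wz":0,"claw":40},{"dx":0,"dy":0,"dz":0.35,"wx":0,"wy":0,"wz":0,"claw":30},{"dx":0,"dy":0,"dz":0,"wx":0,"wy":0,"wz":0,"claw":30}]' 20;  python3 -m handwheel '[{"dx":0,"dy":0,"dz":0,"wx":0,"wy":0,"wz":0,"claw":0},{"dx":0,"dy":0,"dz":0,"wx":0,"wy":0,"wz":0,"claw":0},{"dx":0,"dy":0,"dz":0,"wx":0,"wy":0,"wz":0,"claw":0},{"dx":0,"dy":0,"dz":0,"wx":0,"wy":0,"wz":0,"claw":0}]'
python3 - <<'E'
from h import *
st()
E
```

```text
clock: 9.18
position: [0.5119, 0.0512, 0.0677]
tool_rot: [3.142, 0.0, 0.151]
force: [0.4, -1.1, 1.2]
grip_width: 0.0253
finger_force: 0.8
clock: 9.68
position: [0.512, 0.0512, 0.0678]
tool_rot: [-3.142, -0.0, 0.151]
force: [-0.4, -1.4, 1.0]
grip_width: 0.0137
finger_force: 23.9
{'clock': 9.675, 'qpos': [-0.055, 0.602, -0.215, 2.004, 0.23, 0.558, -1.848], 'position': [0.512, 0.051, 0.068], 'tool_rot': [-3.142, -0.0, 0.151], 'force': [-0.413, -1.41, 0.975], 'moment': [-0.191, 0.034, 0.001], 'grip_width': 0.014, 'finger_force': 23.936}
```

```bash
python3 -m handwheel '[{"dx":0,"dy":0,"dz":-0.02,"wx":0,"wy":0,"wz":-0.1,"claw":0},{"dx":0,"dy":0,"dz":-0.02,"wx":0,"wy":0,"wz":-0.1,"claw":0},{"dx":0,"dy":0,"dz":-0.02,"wx":0,"wy":0,"wz":-0.1,"claw":0},{"dx":0,"dy":0,"dz":0,"wx":0,"wy":0,"wz":0,"claw":0}]'
python3 - <<'E'
from h import *
st()
E
```

```text
clock: 10.18
position: [0.5121, 0.0508, 0.0685]
tool_rot: [3.141, -0.0, 0.45]
force: [1.3, -3.1, 2.7]
grip_width: 0.0134
finger_force: 24.2
{'clock': 10.175, 'qpos': [0.006, 0.607, -0.295, 2.001, 0.31, 0.576, -1.623], 'position': [0.512, 0.051, 0.068], 'tool_rot': [3.141, -0.0, 0.45], 'force': [1.271, -3.07, 2.738], 'moment': [-0.769, -0.29, 0.009], 'grip_width': 0.013, 'finger_force': 24.227}
```

```bash
python3 -m handwheel '[{"dx":0,"dy":0,"dz":-0.05,"wx":0,"wy":0,"wz":0,"claw":0},{"dx":0,"dy":0,"dz":0,"wx":0,"wy":0,"wz":0,"claw":0}]';  python3 -m handwheel '[{"dx":0,"dy":0,"dz":-0.02,"wx":0,"wy":0,"wz":-0.1,"claw":0},{"dx":0,"dy":0,"dz":0,"wx":0,"wy":0,"wz":0,"claw":0}]'; python3 -m handwheel '[{"dx":0,"dy":0,"dz":-0.02,"wx":0,"wy":0,"wz":-0.1,"claw":0},{"dx":0,"dy":0,"dz":0,"wx":0,"wy":0,"wz":0,"claw":0}]'
python3 - <<'E'
from h import *
st()
E
```

```text
clock: 10.42
position: [0.512, 0.0509, 0.0689]
tool_rot: [3.141, 0.0, 0.449]
force: [2.2, -5.1, -0.7]
grip_width: 0.0136
finger_force: 23.9
clock: 10.68
position: [0.5122, 0.0507, 0.0692]
tool_rot: [3.141, -0.0, 0.55]
force: [2.3, -5.7, 1.7]
grip_width: 0.0135
finger_force: 24.3
clock: 10.92
position: [0.5123, 0.0505, 0.0695]
tool_rot: [3.141, -0.0, 0.65]
force: [2.3, -7.2, 3.1]
grip_width: 0.0135
finger_force: 24.4
{'clock': 10.925, 'qpos': [0.045, 0.611, -0.348, 1.998, 0.361, 0.591, -1.469], 'position': [0.512, 0.051, 0.069], 'tool_rot': [3.141, -0.0, 0.65], 'force': [2.316, -7.16, 3.141], 'moment': [-1.694, -0.81, -0.053], 'grip_width': 0.014, 'finger_force': 24.441}
```

```bash
python3 -m handwheel '[{"dx":-0.02,"dy":0.08,"dz":-0.05,"wx":0,"wy":0,"wz":0,"claw":0},{"dx":0,"dy":0,"dz":0,"wx":0,"wy":0,"wz":0,"claw":0}]';  python3 -m handwheel '[{"dx":0,"dy":0,"dz":-0.025,"wx":0,"wy":0,"wz":-0.1,"claw":0},{"dx":0,"dy":0,"dz":0,"wx":0,"wy":0,"wz":0,"claw":0}]'; python3 -m handwheel '[{"dx":0,"dy":0,"dz":-0.025,"wx":0,"wy":0,"wz":-0.1,"claw":0},{"dx":0,"dy":0,"dz":0,"wx":0,"wy":0,"wz":0,"claw":0}]'
python3 - <<'E'
from h import *
st()
E
```

```text
clock: 11.18
position: [0.5123, 0.0504, 0.0698]
tool_rot: [3.141, 0.0, 0.65]
force: [2.4, -3.8, 0.8]
grip_width: 0.0138
finger_force: 24.0
clock: 11.42
position: [0.5125, 0.0502, 0.0701]
tool_rot: [3.141, -0.0, 0.751]
force: [2.6, -5.4, 2.5]
grip_width: 0.0131
finger_force: 24.3
clock: 11.68
position: [0.5126, 0.05, 0.0704]
tool_rot: [3.141, -0.0, 0.851]
force: [3.2, -5.8, 2.3]
grip_width: 0.0135
finger_force: 24.4
{'clock': 11.675, 'qpos': [0.087, 0.617, -0.403, 1.995, 0.41, 0.607, -1.31], 'position': [0.513, 0.05, 0.07], 'tool_rot': [3.141, -0.0, 0.851], 'force': [3.237, -5.791, 2.333], 'moment': [-1.45, -0.82, -0.033], 'grip_width': 0.014, 'finger_force': 24.356}
```

```bash
python3 -m handwheel '[{"dx":-0.02,"dy":0.05,"dz":-0.06,"wx":0,"wy":0,"wz":0,"claw":0},{"dx":0,"dy":0,"dz":0,"wx":0,"wy":0,"wz":0,"claw":0}]'; python3 -m handwheel '[{"dx":0,"dy":0,"dz":-0.06,"wx":0,"wy":0,"wz":0,"claw":0},{"dx":0,"dy":0,"dz":0,"wx":0,"wy":0,"wz":0,"claw":0}]'
```

```text
clock: 11.92
position: [0.5126, 0.05, 0.0709]
tool_rot: [3.141, 0.0, 0.85]
force: [2.6, -5.1, 0.2]
grip_width: 0.0139
finger_force: 23.9
clock: 12.18
position: [0.5125, 0.05, 0.0715]
tool_rot: [3.142, 0.0, 0.851]
force: [2.6, -4.3, -1.3]
grip_width: 0.0136
finger_force: 23.9
```

```bash
python3 -m handwheel '[{"dx":0,"dy":0,"dz":-0.1,"wx":0,"wy":0,"wz":0,"claw":0},{"dx":0,"dy":0,"dz":0,"wx":0,"wy":0,"wz":0,"claw":0}]'
python3 - <<'E'
from h import *
st()
E
```

```text
clock: 12.42
position: [0.5124, 0.05, 0.0725]
tool_rot: [3.142, 0.0, 0.851]
force: [3.6, -4.8, 0.9]
grip_width: 0.0133
finger_force: 24.0
{'clock': 12.425, 'qpos': [0.089, 0.614, -0.405, 1.994, 0.407, 0.612, -1.308], 'position': [0.512, 0.05, 0.072], 'tool_rot': [3.142, 0.0, 0.851], 'force': [3.61, -4.785, 0.875], 'moment': [-1.106, -0.551, -0.014], 'grip_width': 0.013, 'finger_force': 23.959}
```

```bash
python3 -m handwheel '[{"dx":0,"dy":0,"dz":-0.1,"wx":0,"wy":0,"wz":0,"claw":0},{"dx":0,"dy":0,"dz":0,"wx":0,"wy":0,"wz":0,"claw":0}]'; python3 -m handwheel '[{"dx":0,"dy":0,"dz":-0.1,"wx":0,"wy":0,"wz":0,"claw":0},{"dx":0,"dy":0,"dz":0,"wx":0,"wy":0,"wz":0,"claw":0}]'
```

```text
clock: 12.68
position: [0.5124, 0.05, 0.0735]
tool_rot: [3.142, 0.0, 0.851]
force: [1.8, -4.6, 0.4]
grip_width: 0.0136
finger_force: 24.0
clock: 12.92
position: [0.5123, 0.05, 0.0744]
tool_rot: [-3.141, 0.0, 0.851]
force: [2.6, -3.5, -2.5]
grip_width: 0.0135
finger_force: 23.7
```

```bash
python3 -m handwheel '[{"dx":0,"dy":0,"dz":-0.1,"wx":0,"wy":0,"wz":0,"claw":0},{"dx":0,"dy":0,"dz":0,"wx":0,"wy":0,"wz":0,"claw":0}]'; python3 -m handwheel '[{"dx":0,"dy":0,"dz":-0.1,"wx":0,"wy":0,"wz":0,"claw":0},{"dx":0,"dy":0,"dz":0,"wx":0,"wy":0,"wz":0,"claw":0}]'
python3 - <<'E'
from h import *
f=grab('scene');p=proj(f,[.512,.051,.07]).astype(int);a=f['frame'][p[1]-40:p[1]+35,p[0]-50:p[0]+50];g=grab('wrist')['frame'][60:360,180:480]
a=cv2.resize(a,(400,300),interpolation=2);cv2.imwrite('pics/c3.png',np.hstack([a,cv2.resize(g,(300,300))]))
E
```

```text
clock: 13.18
position: [0.5123, 0.0499, 0.0754]
tool_rot: [-3.141, 0.0, 0.851]
force: [2.1, -5.1, -2.2]
grip_width: 0.0136
finger_force: 23.6
clock: 13.42
position: [0.5124, 0.05, 0.0765]
tool_rot: [-3.142, 0.0, 0.851]
force: [1.7, -5.5, -2.5]
grip_width: 0.0135
finger_force: 23.6
```

View pics/c3.png

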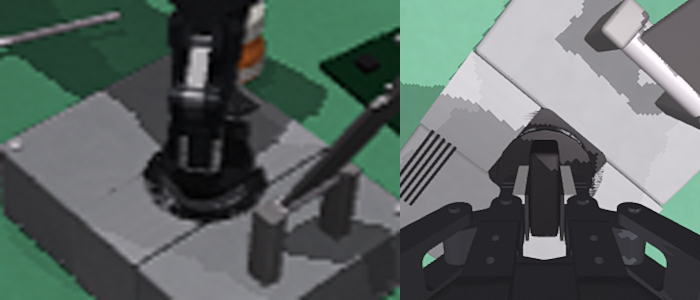

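```bash
python3 -m handwheel '[{"dx":-0.02,"dy":0.06,"dz":-0.1,"wx":0,"wy":0,"wz":0,"claw":0},{"dx":0,"dy":0,"dz":-0.15,"wx":0,"wy":0,"wz":0,"claw":0},{"dx":0,"dy":0,"dz":-0.15,"wx":0,"wy":0,"wz":0,"claw":0},{"dx":0,"dy":0,"dz":0,"wx":0,"wy":0,"wz":0,"claw":0}]'; python3 -m handwheel '[{"dx":0,"dy":0,"dz":-0.2,"wx":0,"wy":0,"wz":0,"claw":0},{"dx":0,"dy":0,"dz":-0.2,"wx":0,"wy":0,"wz":0,"claw":0},{"dx":0,"dy":0,"dz":0,"wx":0,"wy":0,"wz":0,"claw":0}]'
```

```text
clock: 14.02
position: [0.5129, 0.0497, 0.0807]
tool_rot: [3.142, -0.0, 0.851]
force: [0.1, 0.0, -0.5]
grip_width: 0.0135
finger_force: 23.6
clock: 14.4
position: [0.5129, 0.0495, 0.0847]
tool_rot: [3.141, -0.0, 0.851]
force: [0.7, -0.2, -0.4]
grip_width: 0.0134
finger_force: 23.6
```

```bash
python3 -m handwheel '[{"dx":0,"dy":0,"dz":-0.4,"wx":0,"wy":0,"wz":0,"claw":0},{"dx":0,"dy":0,"dz":-0.4,"wx":0,"wy":0,"wz":0,"claw":0},{"dx":0,"dy":0,"dz":-0.4,"wx":0,"wy":0,"wz":0,"claw":0},{"dx":0,"dy":0,"dz":-0.4,"wx":0,"wy":0,"wz":0,"claw":0},{"dx":0,"dy":0,"dz":0,"wx":0,"wy":0,"wz":0,"claw":0}]'; python3 -m handwheel '[{"dx":0,"dy":0,"dz":-0.6,"wx":0,"wy":0,"wz":0,"claw":0},{"dx":0,"dy":0,"dz":-0.6,"wx":0,"wy":0,"wz":0,"claw":0},{"dx":0,"dy":0,"dz":-1.5,"wx":0,"wy":0,"wz":0,"claw":0},{"dx":0,"dy":0,"dz":-2,"wx":0,"wy":0,"wz":0,"claw":0},{"dx":0,"dy":0,"dz":-2,"wx":0,"wy":0,"wz":0,"claw":0},{"dx":0,"dy":0,"dz":0,"wx":0,"wy":0,"wz":0,"claw":0}]'
python3 - <<'E'
from h import *
f=grab('scene')['frame'][110:300,220:460]; f=cv2.resize(f,(480,380),interpolation=2);g=grab('wrist')['frame'][60:360,180:480]
cv2.imwrite('pics/c4.png',np.hstack([f,cv2.resize(g,(320,380))]))
E
```

```text
clock: 15.02
position: [0.513, 0.0494, 0.1008]
tool_rot: [3.141, -0.0, 0.851]
force: [1.0, -0.5, -0.7]
grip_width: 0.0134
finger_force: 23.6
clock: 15.78
position: [0.5136, 0.0495, 0.1693]
tool_rot: [3.14, -0.002, 0.851]
force: [0.4, -0.2, -0.6]
grip_width: 0.0137
finger_force: 23.6
```

View pics/c4.png

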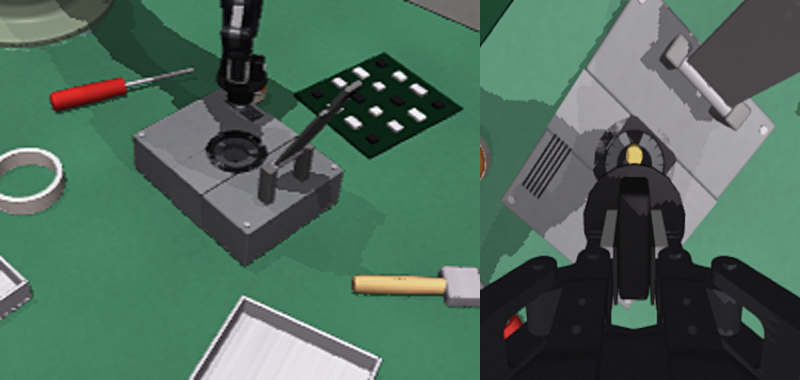

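The cap is out and held: the scene picture shows an empty socket at (238,150), and the wrist picture shows the fuse below the disc. Next I'll carry it to the near tray.

```bash
python3 -m handwheel '[{"dx":-1,"dy":0.7,"dz":-1,"wx":0,"wy":0,"wz":0,"claw":0},{"dx":-3,"dy":2.3,"dz":-1,"wx":0,"wy":0,"wz":0,"claw":0},{"dx":-4.4,"dy":3.2,"dz":-1,"wx":0,"wy":0,"wz":0,"claw":0},{"dx":-4.4,"dy":3.2,"dz":-1,"wx":0,"wy":0,"wz":0,"claw":0},{"dx":-4.4,"dy":3.2,"dz":-1,"wx":0,"wy":0,"wz":0,"claw":0},{"dx":-4.4,"dy":3.2,"dz":0,"wx":0,"wy":0,"wz":0,"claw":0},{"dx":-4.4,"dy":3.2,"dz":0,"wx":0,"wy":0,"wz":0,"claw":0},{"dx":-2.8,"dy":2.2,"dz":0,"wx":0,"wy":0,"wz":0,"claw":0}]' 40; python3 -m handwheel '[{"dx":0,"dy":0,"dz":0,"wx":0,"wy":0,"wz":0.178,"claw":0},{"dx":0,"dy":0,"dz":0,"wx":0,"wy":0,"wz":0.178,"claw":0},{"dx":0,"dy":0,"dz":0,"wx":0,"wy":0,"wz":0.178,"claw":0},{"dx":0,"dy":0,"dz":0,"wx":0,"wy":0,"wz":0.178,"claw":0},{"dx":0,"dy":0,"dz":0,"wx":0,"wy":0,"wz":0.178,"claw":0},{"dx":0,"dy":0,"dz":0,"wx":0,"wy":0,"wz":0.178,"claw":0},{"dx":0,"dy":0,"dz":0,"wx":0,"wy":0,"wz":0.178,"claw":0},{"dx":0,"dy":0,"dz":0,"wx":0,"wy":0,"wz":0.178,"claw":0}]'
python3 - <<'E'
from h import *
st()
E
```

```text
clock: 16.88
position: [0.4806, -0.3102, 0.2175]
tool_rot: [-3.141, 0.001, 0.848]
force: [0.5, -0.6, -1.9]
grip_width: 0.0129
finger_force: 45.6
clock: 17.88
position: [0.4815, -0.3074, 0.2176]
tool_rot: [-3.141, 0.001, -0.58]
force: [-0.2, -1.3, -1.5]
grip_width: 0.0131
finger_force: 45.7
{'clock': 17.875, 'qpos': [0.523, 0.452, -0.08, 1.757, 0.043, 0.935, -1.725], 'position': [0.482, -0.307, 0.218], 'tool_rot': [-3.141, 0.001, -0.58], 'force': [-0.198, -1.264, -1.474], 'moment': [-0.041, -0.004, 0.023], 'grip_width': 0.013, 'finger_force': 45.69}
```

Now I'll tilt the tool about its y axis, with the tip toward the base, so the cap lies over gently.

```bash
python3 -m handwheel '[{"dx":0,"dy":0,"dz":0,"wx":0,"wy":-0.16,"wz":0,"claw":0},{"dx":0,"dy":0,"dz":0,"wx":0,"wy":-0.16,"wz":0,"claw":0},{"dx":0,"dy":0,"dz":0,"wx":0,"wy":-0.16,"wz":0,"claw":0},{"dx":0,"dy":0,"dz":0,"wx":0,"wy":-0.16,"wz":0,"claw":0},{"dx":0,"dy":0,"dz":0,"wx":0,"wy":-0.16,"wz":0,"claw":0},{"dx":0,"dy":0,"dz":0,"wx":0,"wy":0,"wz":0,"claw":0}]'
python3 - <<'E'
from h import *
from scipy.spatial.transform import Rotation as Ro
s=st(); R=Ro.from_euler('xyz',s['tool_rot']).as_matrix(); print(R.round(3))
ax=-R[:,2]; p=np.array(s['position']); o=p-ax*.008
print('disc',o.round(4),'fuse tip low z',(o-ax*.04)[2]-.005*np.hypot(*ax[:2]),'disc low',o[2]-.027*np.hypot(*ax[:2]))
print('tool vec for 1cm down',R.T@[0,0,-1])
E
```

```text
clock: 18.62
position: [0.4816, -0.3071, 0.214]
tool_rot: [-3.141, 0.807, -0.573]
force: [-0.0, 0.4, -0.7]
grip_width: 0.0131
finger_force: 45.8
{'clock': 18.625, 'qpos': [0.522, 0.946, -0.056, 1.088, -0.032, 1.912, -1.672], 'position': [0.482, -0.307, 0.214], 'tool_rot': [-3.141, 0.807, -0.573], 'force': [-0.026, 0.448, -0.727], 'moment': [-0.509, -0.79, -0.062], 'grip_width': 0.013, 'finger_force': 45.764}
[[ 0.581 -0.543 -0.606]
 [-0.375 -0.84   0.393]
 [-0.722 -0.001 -0.692]]
disc [ 0.4767 -0.304   0.2085] fuse tip low z 0.1771958336874247 disc low 0.188968544137872
tool vec for 1cm down [0.72229779 0.00075136 0.69158176]
```

```bash
python3 -m handwheel '[{"dx":0,"dy":0,"dz":0,"wx":0,"wy":0.15,"wz":0,"claw":0},{"dx":1.7,"dy":0,"dz":2.2,"wx":0,"wy":0,"wz":0,"claw":0},{"dx":1.7,"dy":0,"dz":2.2,"wx":0,"wy":0,"wz":0,"claw":0},{"dx":1.7,"dy":0,"dz":2.2,"wx":0,"wy":0,"wz":0,"claw":0},{"dx":1.7,"dy":0,"dz":2.2,"wx":0,"wy":0,"wz":0,"claw":0},{"dx":0,"dy":0,"dz":0,"wx":0,"wy":0,"wz":0,"claw":0}]'
cat > d.py <<'E'
from h import *
from scipy.spatial.transform import Rotation as Ro
s=st(); R=Ro.from_euler('xyz',s['tool_rot']).as_matrix()
ax=-R[:,2]; p=np.array(s['position']); o=p-ax*.008
print('disc',o.round(4),'fuse tip low z',(o-ax*.04)[2]-.005*np.hypot(*ax[:2]),'disc low',o[2]-.027*np.hypot(*ax[:2]))
print('tool vec for 1cm down',R.T@[0,0,-1])
d=(o[:2]-[.482,-.307]); u=np.array([.037,-.147])/np.hypot(.037,.147); print('in tray',d@u,d@[-u[1],u[0]])
E
python3 d.py
```

```text
clock: 19.38
position: [0.4823, -0.3074, 0.1062]
tool_rot: [-3.141, 0.649, -0.573]
force: [-0.1, 0.8, 0.2]
grip_width: 0.0133
finger_force: 45.8
{'clock': 19.375, 'qpos': [0.527, 0.961, -0.066, 1.262, -0.008, 1.567, -1.67], 'position': [0.482, -0.307, 0.106], 'tool_rot': [-3.141, 0.649, -0.573], 'force': [-0.1, 0.768, 0.229], 'moment': [-0.393, -0.638, 0.004], 'grip_width': 0.013, 'finger_force': 45.753}
disc [ 0.4782 -0.3048  0.0998] fuse tip low z 0.06495667501543054 disc low 0.08350952541695669
tool vec for 1cm down [6.04735828e-01 3.88413734e-04 7.96426034e-01]
in tray -0.003070775516830232 -0.0031500107658250353
```

Run:
```python
from h import *
from scipy.spatial.transform import Rotation as Ro
s=monitor.observe(); R=Ro.from_euler('xyz',s['tool_rot']).as_matrix()
f=grab('wrist'); c=-np.array(f['R']).T@np.array(f['t']); print(c, R.T@(c-s['position']))
```

```text
[ 0.59740857 -0.38193242  0.18043987] [ 6.43450465e-02  7.84871356e-05 -1.42063222e-01]
```

```bash
python3 -m handwheel '[{"dx":0,"dy":0,"dz":0,"wx":0,"wy":-0.1,"wz":0,"claw":0},{"dx":1.3,"dy":0,"dz":1.4,"wx":0,"wy":0,"wz":0,"claw":0},{"dx":1.3,"dy":0,"dz":1.4,"wx":0,"wy":0,"wz":0,"claw":0},{"dx":1.0,"dy":0,"dz":1.1,"wx":0,"wy":0,"wz":0,"claw":0},{"dx":0,"dy":0,"dz":0,"wx":0,"wy":0,"wz":0,"claw":0}]'
python3 d.py
```

```text
clock: 20.05
position: [0.4823, -0.3069, 0.0522]
tool_rot: [3.141, 0.751, -0.573]
force: [-0.1, -1.4, -1.0]
grip_width: 0.0129
finger_force: 45.8
{'clock': 20.05, 'qpos': [0.525, 1.095, -0.063, 1.171, -0.011, 1.624, -1.666], 'position': [0.482, -0.307, 0.052], 'tool_rot': [3.141, 0.751, -0.573], 'force': [-0.064, -1.446, -1.03], 'moment': [-0.435, -0.716, -0.014], 'grip_width': 0.013, 'finger_force': 45.79}
disc [ 0.4777 -0.3039  0.0464] fuse tip low z 0.013716923612171734 disc low 0.027940803353955945
tool vec for 1cm down [ 6.82441764e-01 -7.00931837e-05  7.30939966e-01]
in tray -0.004055618094153146 -0.003445120262119344
```

```bash
python3 -m handwheel '[{"dx":0.35,"dy":0,"dz":0.37,"wx":0,"wy":0,"wz":0,"claw":0},{"dx":0.14,"dy":0,"dz":0.15,"wx":0,"wy":0,"wz":0,"claw":0},{"dx":0,"dy":0,"dz":0,"wx":0,"wy":0,"wz":0,"claw":0}]'; python3 -m handwheel '[{"dx":0.14,"dy":0,"dz":0.15,"wx":0,"wy":0,"wz":0,"claw":0},{"dx":0,"dy":0,"dz":0,"wx":0,"wy":0,"wz":0,"claw":0}]'; python3 d.py
```

```text
clock: 20.42
position: [0.4829, -0.3072, 0.0461]
tool_rot: [-3.142, 0.75, -0.573]
force: [-0.5, 0.1, -1.4]
grip_width: 0.013
finger_force: 45.8
clock: 20.68
position: [0.4828, -0.3072, 0.044]
tool_rot: [-3.142, 0.75, -0.573]
force: [-0.0, 0.3, -0.1]
grip_width: 0.0128
finger_force: 45.8
{'clock': 20.675, 'qpos': [0.525, 1.106, -0.063, 1.169, -0.011, 1.615, -1.666], 'position': [0.483, -0.307, 0.044], 'tool_rot': [-3.142, 0.75, -0.573], 'force': [-0.036, 0.282, -0.054], 'moment': [-0.474, -0.766, 0.044], 'grip_width': 0.013, 'finger_force': 45.79}
disc [ 0.4782 -0.3042  0.0381] fuse tip low z 0.005430185963957016 disc low 0.01969922617051174
tool vec for 1cm down [6.81680298e-01 2.58734693e-05 7.31650169e-01]
in tray -0.003604361105658768 -0.0029739348073587434
```

```bash
python3 -m handwheel '[{"dx":0.1,"dy":0,"dz":0.11,"wx":0,"wy":0,"wz":0,"claw":0},{"dx":0,"dy":0,"dz":0,"wx":0,"wy":0,"wz":0,"claw":0}]'; python3 -m handwheel '[{"dx":0.1,"dy":0,"dz":0.11,"wx":0,"wy":0,"wz":0,"claw":0},{"dx":0,"dy":0,"dz":0,"wx":0,"wy":0,"wz":0,"claw":0}]'
```

```text
clock: 20.92
position: [0.4828, -0.3072, 0.0424]
tool_rot: [3.142, 0.75, -0.573]
force: [-0.5, 0.2, -0.9]
grip_width: 0.013
finger_force: 45.8
clock: 21.18
position: [0.4828, -0.3072, 0.0411]
tool_rot: [-3.142, 0.75, -0.573]
force: [0.8, -0.7, 1.4]
grip_width: 0.0132
finger_force: 46.1
```

```bash
python3 -m handwheel '[{"dx":0.07,"dy":0,"dz":0.07,"wx":0,"wy":0,"wz":0,"claw":0},{"dx":0,"dy":0,"dz":0,"wx":0,"wy":0,"wz":0,"claw":0}]'
```

```text
clock: 21.42
position: [0.4829, -0.3073, 0.0405]
tool_rot: [-3.142, 0.75, -0.573]
force: [0.3, -0.6, 6.2]
grip_width: 0.0131
finger_force: 46.7
```

```bash
python3 -m handwheel '[{"dx":0,"dy":0,"dz":0,"wx":0,"wy":0,"wz":0,"claw":30},{"dx":0,"dy":0,"dz":0,"wx":0,"wy":0,"wz":0,"claw":60},{"dx":0,"dy":0,"dz":0,"wx":0,"wy":0,"wz":0,"claw":100},{"dx":0,"dy":0,"dz":0,"wx":0,"wy":0,"wz":0,"claw":100},{"dx":0,"dy":0,"dz":0,"wx":0,"wy":0,"wz":0,"claw":100}]' 20;  python3 -m handwheel '[{"dx":0,"dy":0,"dz":-1,"wx":0,"wy":0,"wz":0,"claw":100},{"dx":0,"dy":0,"dz":-2,"wx":0,"wy":0,"wz":0,"claw":100},{"dx":0,"dy":0,"dz":-3,"wx":0,"wy":0,"wz":0,"claw":100},{"dx":-3,"dy":0,"dz":-3,"wx":0,"wy":0,"wz":0,"claw":100},{"dx":-3,"dy":0,"dz":-3,"wx":0,"wy":0,"wz":0,"claw":100},{"dx":0,"dy":0,"dz":0,"wx":0,"wy":0,"wz":0,"claw":100},{"dx":0,"dy":0,"dz":0,"wx":0,"wy":0,"wz":0,"claw":100}]'
python3 - <<'E'
from h import *
st()
a=cv2.resize(grab('scene')['frame'][110:330,100:420],(480,330));b=grab('top')
for d in optics.masks_of('cap','top'):
    ys,xs=np.nonzero(d['region']); print(d['p'],xs.mean(),ys.mean(),ray(b,xs.mean(),ys.mean(),.02))
cv2.imwrite('pics/c5.png',np.hstack([a,cv2.resize(b['frame'][150:350,240:520][:,80:],(320,330))]))
E
```

```text
clock: 22.05
position: [0.4828, -0.3072, 0.04]
tool_rot: [3.142, 0.75, -0.573]
force: [-0.0, -0.4, -0.9]
grip_width: 0.0853
finger_force: 0.0
clock: 22.92
position: [0.5148, -0.3278, 0.1688]
tool_rot: [-3.142, 0.75, -0.573]
force: [-0.0, 0.1, 0.4]
grip_width: 0.0855
finger_force: 0.0
{'clock': 22.925, 'qpos': [0.519, 1.028, -0.051, 0.995, -0.024, 1.866, -1.666], 'position': [0.515, -0.328, 0.169], 'tool_rot': [-3.142, 0.75, -0.573], 'force': [-0.048, 0.09, 0.371], 'moment': [-0.406, -0.644, -0.017], 'grip_width': 0.085, 'finger_force': 0.0}
```

View pics/c5.png

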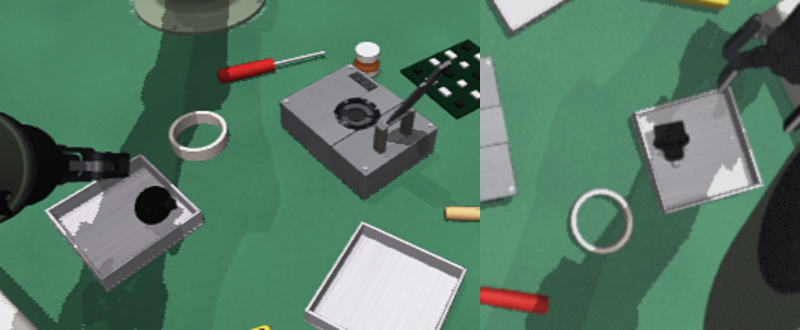

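The cap lies at rest in the near tray, at about (440,235) in the top frame; the tab is still back and the bystanders are in place. I'll back off a little, check the position and hand in.

```bash
python3 -m handwheel '[{"dx":-2,"dy":0,"dz":-2,"wx":0,"wy":0.1,"wz":0,"claw":100},{"dx":0,"dy":0,"dz":0,"wx":0,"wy":0,"wz":0,"claw":100},{"dx":0,"dy":0,"dz":0,"wx":0,"wy":0,"wz":0,"claw":100},{"dx":0,"dy":0,"dz":0,"wx":0,"wy":0,"wz":0,"claw":100}]'
python3 - <<'E'
from h import *
f=grab('top'); u=np.array([.037,-.147]);u/=np.hypot(*u)
g=cv2.cvtColor(f['frame'],cv2.COLOR_BGR2GRAY)[215:262,425:465]; ys,xs=np.nonzero(g<45)
p=ray(f,425+xs.mean(),215+ys.mean(),.025)[:2]; d=p-[.482,-.307]; print(len(xs),p,d@u,d@[-u[1],u[0]])
if len(xs)>60 and abs(d@u)<.05 and abs(d@[-u[1],u[0]])<.05: print(job_done())
E
```

```text
clock: 23.58
position: [0.5136, -0.327, 0.1959]
tool_rot: [3.142, 0.652, -0.573]
force: [-0.1, 0.4, -0.5]
grip_width: 0.0853
finger_force: 0.0
344 [ 0.49768487 -0.27078549] -0.031290659745941106 0.024049965512794137
the job is handed in; nothing more can be done
None
```

The job is handed in at about 24 s: the tab was flipped back to about 2.0 rad and still stood open in the last pictures, and the cap was unscrewed, drawn out and set down in the near tray, about 31 and 24 mm off its centre; the call returned no verdict.

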